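# Press a grown-material block onto the sprung probe of a bench reader

## Robot

A 6-joint arm with a two-finger parallel gripper is mounted at the origin on the work surface. World frame = base frame: x ahead of the robot, y to its left, z up, the work surface at z = 0. Lengths are in mm, angles in degrees, forces in N, time in s.
With the tool pointing down it reaches from about 350 to 975 mm from the base axis. Payload 17.4 kg.
Tool frame: the origin (TCP) lies on the centre line of the jaws, within the pads' length; the fingertips stand 14 mm ahead of it and the grasp point (between the pads) lies 5 mm behind it; z points along the fingers, y is the line along which they close (so a half turn about z gives the same grasp; the last joint's range is limited). The gripper opens to 85 mm and grips with 20 to 120 N. Pads are 22 mm wide; open, the fingers measure 114 mm over their backs; the gripper's body (76 mm by 85 mm) begins 54 mm behind the grasp point. The pads swing forward as they close: fully open they stand 13 mm farther back than shut.
Start: joints at [-66.967, 6.646, 82.598, -0, 90.757, -2.166], TCP at [287.379, -610.775, 245.303] pointing down, gripper open.
Joint ranges: [-162.19, 162.19], [-47.58, 125.68], [4.15, 143.07], [-65.23, 245.23], [0.69, 171.88], [-170.13, 170.13]. Speed limits (degrees/s): [108.29, 108.29, 127.2, 180, 180, 180].

## Interface

Orientations are given as [roll, pitch, yaw] about the fixed x, y, z axes, in that order (R = Rz(yaw) Ry(pitch) Rx(roll)).
In Python, from station import observe, get_image, close_job gives the robot as it stands.
- The arm moves only by the tool arm_command, never from a script. Its argument "motion" is a list that holds one entry, the list of rows, each a list of 7 numbers: the turn, a rotation vector about the tool's x, y, z as a fraction of full scale, then the shift along the tool's x, y, z as a fraction of full scale, then the closure, from 0 (fully open) to 1 (shut). In form: [[[wx, wy, wz, dx, dy, dz, jaw], ...]]. A call has 1 to 12 rows; each row shifts and turns the commanded pose from where the row before left it, along the tool's axes as they then stand; what a row does not reach is not made up. Full scale, the value 1, is 0.04 m for a shift and 4 degrees for a turn. A row lasts 1/8 s, in which the tool goes at most 62.5 mm and 10.7 degrees, less where a joint would pass 70% of its speed; a pose out of reach is approached as far as the arm can. A call with a number of a shift or a turn outside -1 to 1 is refused whole. A call with a gripper value outside its range is refused whole. The fingers move at their own pace and stop on an object; "grip_force" is the grip in N (left out, the last holds). Time passes only in rows, so rows that do not move let the fingers close. It gives the time, the measured TCP pose, the force, the opening and the grip force at its end, in the units of the state.
- observe(): the state, without advancing time (a new reading comes with each control period).
- get_image(name): name is "scene" or "top" or "wrist"; returns a dict with "image" (400x640x3 uint8, red, green, blue), "mtx" (3x3 intrinsics, pixels), "R" (3x3) and "t" (3): a world point X has camera coordinates R X + t; the wrist camera has in their place "tool_from_camera" (4x4, takes a point from camera to tool coordinates, whose origin is the TCP and whose axes are the flange's). Camera axes: x right, y down, z forward; pixel columns grow to the right and rows downward; lengths in mm; the calibration is good to about 2 mm. The wrist camera is an equidistant fisheye: a pixel r from the principal point sees the ray r / f radians off the axis. A picture is of the moment at which its call begins: read the wrist's pose just before it. There is no depth.
- close_job(): hands the job in; it is judged then, once.
The state is a dict: "clock": time; "joint_positions": joint angles; "joint_velocities": joint speeds; "joint_torque": joint torques, N m; "tcp_pos": TCP position; "tcp_rot": TCP orientation; "contact_force": force on the tool from outside, world axes, zero at the start; "wrist_torque": the same for the moment, N m; "opening": finger opening in mm; "grasp_force": force on a finger pad.
Only numpy, scipy, OpenCV 4.12 (cv2) and the standard library are available. Lean on these libraries where they do the work, as an engineer would, in place of code of your own. Each camera call takes 0.05 s, during which the arm holds its last target. There are 200 camera calls.

## Task

First slide the reader's blue guard shutter fully open by its orange fin. Then take the amber-brown test block from the tray, keep it upright, and press its underside, centred, down onto the sprung brass probe until it sits flat on the steel foot ring around the probe, firmly but without crushing it. Finish while still gripping the block and keeping it pressed on the ring, with the shutter left open; leave the other two blocks, the tub and the bottle where they are.

Things in the scene. Friction and masses are not known exactly. Their poses are not given: they have to be found in the camera images.
- reader: Fixed white bench reader, 170 (x) x 280 (y) x 70 mm high, origin at the centre of its underside. Its probe port is on top, at y = -60 mm in its frame. Two aluminium rails for the shutter run along its y at x = +-54 mm (7 mm wide, tops 92 mm above the bench).
- foot: The reader's fixed steel foot ring, the hard stop: outside diameter 36 mm, hole 18 mm. Origin at the centre of its flat top face, 76 mm above the bench; its axes are those of the reader, z up. The sprung probe stands out of its hole. It takes the block's underside; its load must stay under 60 N; a total push of about 15 to 25 N (spring included) seats the block firmly.
- probe (a joint): Travel of the sprung brass probe (12 mm thick) straight down, in m: 0 = free, its tip 8 mm above the foot ring; 0.008 = tip level with the ring. It pushes back with 4 N at first touch and 10 N when level with the ring (0.75 N per mm), so a block let go there is lifted off again.
- shutter (a joint): Slide of the guard shutter in m: 0 = shut over the probe, 0.1 = fully open (end stop); it grows towards the reader's +y. Friction about 2 N, stays where it is left. The shutter is a blue plate 100 x 100 x 4 mm, top face 91 mm above the bench.
- fin (a point): Grip point on the shutter's upright orange fin: on its centre line, 116 mm above the bench and 15 mm below its top. The fin is 16 mm thick along the slide (reader's y), 40 mm along the reader's x and stands 40 mm above the blue plate. Moves with the shutter; shut, it is 30 mm to the +y side of the foot's centre.
- tray: Fixed white drying tray, 150 (x) x 370 (y) mm, floor 4 mm thick, rim 14 mm high; origin at the centre of its underside. The three blocks stand on it in a row along its y, about 115 mm apart, in any order.
- block: The amber-brown test block (loose, about 90 g, light brown flecks): 50 (x) x 40 (y) x 60 (z) mm, standing upright. Origin at its centre, half-way up: its underside is 30 mm below.
- block_white: Off-white test block, same size and origin as the amber-brown one (bystander, leave alone).
- block_dark: Near-black test block, same size and origin as the amber-brown one (bystander, leave alone).
- tub: Lidded sample tub, 138 x 158 x 87 mm high, origin at the centre of its underside (bystander, leave alone).
- bottle: Closed white bottle with a blue cap, 56 mm across, 130 mm high, origin at the centre of its underside (bystander, leave alone).
There are look-alikes about, which are no part of the job. What is shaped like the block but green is not meant.

How it is judged (in metres and radians):
On the way, in this order (a step that is already met when the one before it is completed fails the run):
1. the shutter is fully open (within 12 mm of its end stop) while the block still stands in the tray (value of joint shutter above 0.088 m and height (world z) of block below 0.045 m), for 0.2 s.
2. the amber-brown block is held by the fingers, at least 30 mm above its place in the tray (height (world z) of block above 0.064 m and contact force between the fingers and block above 2 N and contact force between block and tray below 0.1 N), for 0.2 s.
At the end, for the whole second after the job is handed in: Holding: brown block gripped (over 3 N), upright within 4 deg, centred on the ring within 10 mm, underside on it within 2 mm, 1-60 N on the ring, probe in over 6.5 mm, at rest, off the tray; shutter within 12 mm of fully open; bystanders within 30 mm of their places (value of joint shutter above 0.088 m and value of joint probe above 0.0065 m and horizontal distance between block and foot below 0.01 m and z of block in the frame of foot between 0.0275 and 0.032 m and angle between block's own z axis and vertical below 0.07 rad and contact force between block and foot between 1 and 60 N and contact force between the fingers and block above 3 N and linear speed of block below 0.02 m/s and contact force between block and tray below 0.1 N and distance of each of block_white, block_dark, tub, bottle from where it was at the start of the episode below 0.03 m); the arm keeps its last pose, push and grip.
It fails at once if the block is crushed against the foot ring (over 60 N) (contact force between block and foot above 60 N).
It fails at once if the off-white block is disturbed (moved 30 mm or more) (distance of block_white from where it was at the start of the episode above 0.03 m).
It fails at once if the near-black block is disturbed (moved 30 mm or more) (distance of block_dark from where it was at the start of the episode above 0.03 m).
It fails at once if the lidded tub is disturbed (moved 30 mm or more) (distance of tub from where it was at the start of the episode above 0.03 m).
It fails at once if the bottle is disturbed (moved 30 mm or more) (distance of bottle from where it was at the start of the episode above 0.03 m).
It also fails if it takes over 64 s, if anything falls off the work surface, if the arm or the gripper's body presses on something with over 40 N, if the wrist force passes 120 N, or if a joint passes its speed limit or range.

## Working session

There is one attempt and no reset: what is moved stays moved. The work goes in short steps, Python scripts to look and compute and a tool call to move; the robot and the scene stay as the last step left them, time stands still between calls to the robot, and variables do not carry over. Pictures are saved under pics/ and viewed, at most 10 in all, crops included, and the job is handed in when it is done.

Besides the shell and the picture viewer there is one more tool, called after ">>>" in YAML: its name, and indented under it one key for each argument. arm_command: Moves the arm, as the interface text tells. Shift numbers are shares of 0.04 m and turn numbers shares of 4 degrees, none past 1 either way. Its arguments: {"type":"object","properties":{"motion":{"type":"array","items":{"type":"array","items":{"type":"array","items":{"type":"number"}}}},"grip_force":{"type":"number"}},"required":["motion"]}

```bash
mkdir -p pics; python3 - <<'E'
from station import *
import cv2,pickle
s=observe();print(s)
d={}
for n in("scene","top"):
    g=get_image(n);d[n]=g;cv2.imwrite(f"pics/{n}0.png",g["image"][:,:,::-1]);print(n,g["mtx"],g["R"],g["t"])
pickle.dump(d,open("d.pkl","wb"))
E
```

```text
{'clock': 0.0, 'joint_positions': array([-6.69682443e+01,  6.67566975e+00,  8.26358950e+01, -1.01407547e-03,
        9.07552205e+01, -2.16570444e+00]), 'joint_velocities': array([-0.12737757, -0.08490883,  0.0164229 ,  0.09623697,  0.04838477,
        0.0471962 ]), 'joint_torque': array([ 5.97442893e-03, -7.31974125e+01, -6.32497287e+01,  2.39471574e-04,
        5.97318605e-03, -9.81461585e-05]), 'tcp_pos': array([ 287.29700287, -610.62300365,  244.54235625]), 'tcp_rot': array([-1.79933224e+02, -1.51051328e-03,  2.51974465e+01]), 'contact_force': array([-0.47264797, -0.26462347,  0.28569884]), 'wrist_torque': array([-0.04707802, -0.03745726, -0.00333524]), 'grasp_force': 0.0, 'opening': 85.70282025897134}
scene [[445.74501018   0.         322.30183705]
 [  0.         445.74501018 202.58453665]
 [  0.           0.           1.        ]] [[ 0.88393095  0.46742925 -0.01326565]
 [ 0.30548789 -0.5987054  -0.74042488]
 [-0.35403846  0.65043197 -0.6720082 ]] [-512.13353669 -128.3549256  1407.61006152]
top [[427.37884164   0.         322.35689753]
 [  0.         427.37884164 197.75952688]
 [  0.           0.           1.        ]] [[-1.03012731e-02 -9.99944806e-01 -2.06599566e-03]
 [-9.82717913e-01  1.05056443e-02 -1.84811079e-01]
 [ 1.84822583e-01  1.26501540e-04 -9.82771895e-01]] [ -51.11671375  601.74079542 1293.3349807 ]
```

View pics/scene0.png

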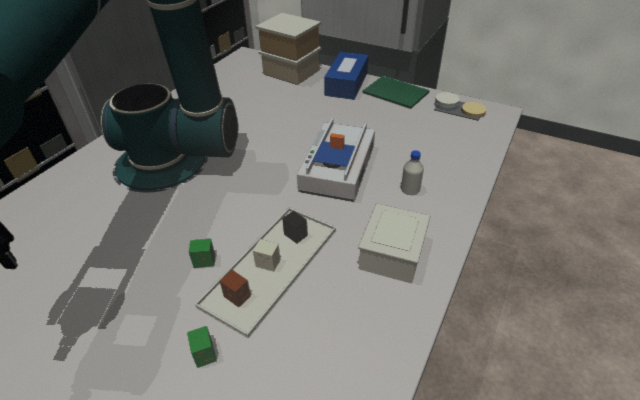

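View pics/top0.png

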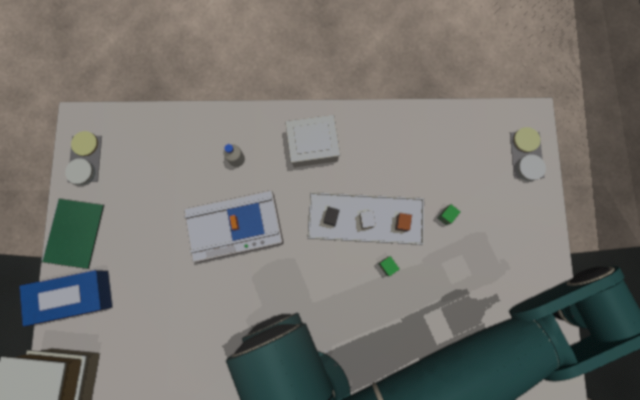

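The top view shows these block-shaped candidates: brown (404,222), white (367,219), dark (331,216), green (450,214) and green (389,267). I choose brown. The reader is around (235,227), with its orange fin at (234,222). Next I'll crop in on both.

```bash
python3 - <<'E'
import cv2,pickle,numpy as np
d=pickle.load(open("d.pkl","rb"));im=d["top"]["image"][:,:,::-1]
a=cv2.resize(im[180:270,180:290],None,fx=7,fy=7,interpolation=cv2.INTER_CUBIC)[:300*2]
b=cv2.resize(im[185:255,300:430],None,fx=6,fy=6,interpolation=cv2.INTER_CUBIC)
cv2.imwrite("pics/reader.png",np.clip(a*1.3,0,255).astype('uint8')[:600]);cv2.imwrite("pics/tray.png",b)
E
cat > h.py <<'E'
import pickle,numpy as np
d=pickle.load(open("d.pkl","rb"))
def ray(n,px,z):
    g=d[n];c=np.linalg.inv(g["mtx"])@[px[0],px[1],1];R=np.array(g["R"]);t=np.array(g["t"])
    o=-R.T@t;v=R.T@c;return o+v*(z-o[2])/v[2]
def proj(n,X):
    g=d[n];c=np.array(g["R"])@X+g["t"];p=g["mtx"]@c;return p[:2]/p[2]
E
```

```text
(no output)
```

View pics/reader.png

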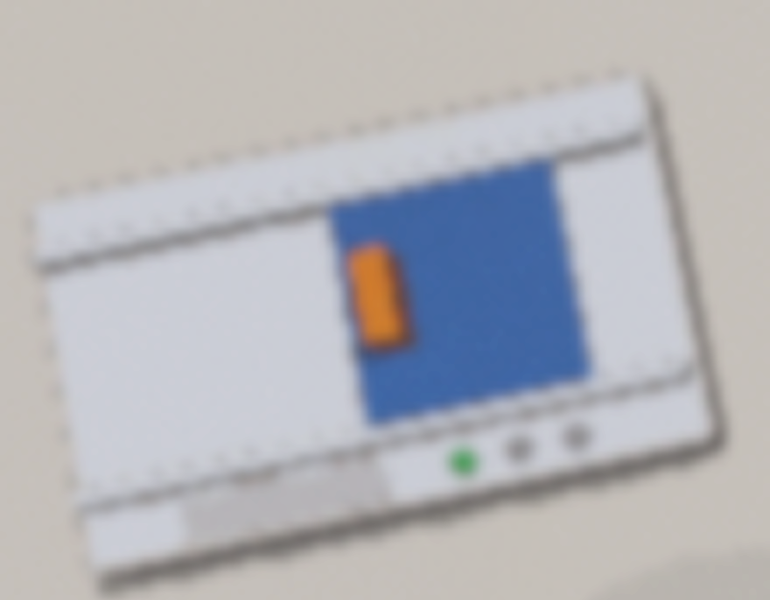

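View pics/tray.png

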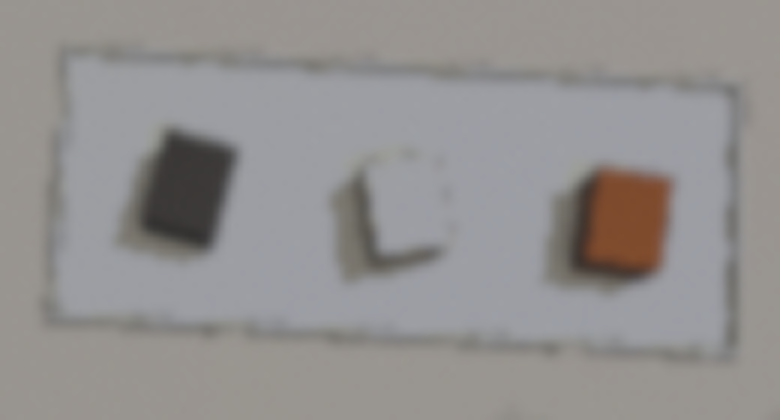

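```bash
python3 - <<'E'
from h import *
import cv2
def P(c,k,o,z): return ray("top",((c[0]+.5)/k-.5+o[0],(c[1]+.5)/k-.5+o[1]),z)
R=lambda c,z:P(c,7,(180,180),z)
T=lambda c,z:P(c,6,(300,185),z)
def ang(a,b): v=b-a;return np.degrees(np.arctan2(v[1],v[0])),np.hypot(*v[:2])
pl=[R(c,91) for c in[(330,208),(552,160),(590,375),(368,424)]]
print("plate",np.mean(pl,0)); print([ang(pl[i],pl[(i+1)%4]) for i in range(4)])
f=[R(c,131) for c in[(349,250),(384,242),(402,338),(366,347)]]
print("fin",np.mean(f,0),[ang(f[i],f[(i+1)%4]) for i in range(4)])
r=[R(c,70) for c in[(36,205),(640,78),(718,440),(98,575)]]
print("reader",np.mean(r,0),[ang(r[i],r[(i+1)%4]) for i in range(4)])
b=[T(c,64) for c in[(597,168),(672,177),(662,270),(584,264)]]
print("block",np.mean(b,0),[ang(b[i],b[(i+1)%4]) for i in range(4)])
t=[T(c,14) for c in[(62,48),(740,85),(732,358),(45,322)]]
print("tray",np.mean(t,0),[ang(t[i],t[(i+1)%4]) for i in range(4)])
# scene checks
print(ray("scene",(337,136),131),proj("scene",np.mean(f,0)),proj("scene",np.mean(b,0)))
E
```

```text
plate [524.68669381 177.88366284  91.        ]
[(np.float64(-78.15763605902464), np.float64(98.80365684292828)), (np.float64(-169.1839280460387), np.float64(96.34240214624991)), (np.float64(101.93261202155682), np.float64(97.56117877347813)), (np.float64(11.555526712108863), np.float64(96.48182716250304))]
fin [518.3867702  206.29829698 131.        ] [(np.float64(-77.4987292752762), np.float64(15.054653805932277)), (np.float64(-167.98062510109668), np.float64(41.75854559242727)), (np.float64(103.61090674242875), np.float64(15.456149510805886)), (np.float64(11.479870124266089), np.float64(42.06306962847866))]
reader [514.04932964 219.4507834   70.        ] [(np.float64(-78.4473405764678), np.float64(273.3374516251567)), (np.float64(-167.45550389719844), np.float64(166.11626023595488)), (np.float64(101.70236386496745), np.float64(274.62653523677403)), (np.float64(12.097857390212772), np.float64(166.8164765361559))]
block [ 522.95343922 -311.33138938   64.        ] [(np.float64(-97.55511892044684), np.float64(39.04962797003178)), (np.float64(171.16154521965908), np.float64(48.94899447380563)), (np.float64(84.96790056329712), np.float64(40.22429002514367)), (np.float64(-10.075446533637313), np.float64(50.75651811591112))]
tray [ 540.3784456  -195.30903885   14.        ] [(np.float64(-93.79829492616716), np.float64(368.45386099680906)), (np.float64(175.27657184454426), np.float64(148.03188810986896)), (np.float64(86.40140192929388), np.float64(365.9783978094476)), (np.float64(-3.7646841702888683), np.float64(149.28818394963363))]
[519.97708402 205.59009343 131.        ] [336.61102755 135.73438679] [232.75953843 280.33545919]
```

>>> arm_command:
  motion:
    - [[0,0,0.83,0,0,0,0],[0,0,0.83,0,0,0,0],[0,0,0.83,0,0,0,0],[0,0,0.83,0,0,0,0],[0,0,0,0.5,-0.94,0,0],[0,0,0,0.5,-0.94,0,0],[0,0,0,0.5,-0.94,0,0],[0,0,0,0.5,-0.94,0,0],[0,0,0,0.5,-0.94,0,0],[0,0,0,0.5,-0.94,0,0],[0,0,0,0.5,-0.94,0,0],[0,0,0,0.5,-0.94,0,0]]

```text
clock: 1.6
tcp_pos: [381.9, -282.1, 245.1]
tcp_rot: [-180.0, 0.0, 11.9]
contact_force: [0.5, 0.5, -0.0]
opening: 85.5
grasp_force: 0.0
```

>>> arm_command:
  motion:
    - [[0,0,0,0.5,-0.94,0,0],[0,0,0,0.5,-0.94,0,0],[0,0,0,0.5,-0.94,0,0],[0,0,0,0.5,-0.94,0,0],[0,0,0,0.5,-0.94,0,0],[0,0,0,0.5,-0.94,0,0],[0,0,0,0.5,-0.94,0,0],[0,0,0,0.5,-0.94,0,0],[0,0,0,0.5,-0.94,0,0],[0,0,0,0.5,-0.94,0,0],[0,0,0,0.0,0,0,0],[0,0,0,0.0,0,0,0]]

```text
clock: 3.1
tcp_pos: [499.6, 125.5, 245.0]
tcp_rot: [180.0, 0.0, 11.9]
contact_force: [-0.1, -0.3, 0.7]
opening: 85.3
grasp_force: 0.0
```

>>> arm_command:
  motion:
    - [[0,0,0,0.44,-0.94,0,0],[0,0,0,0.44,-0.94,0,0],[0,0,0,0,0,0.8,0],[0,0,0,0,0,0.8,0],[0,0,0,0.0,0,0,0]]

```text
clock: 3.72
tcp_pos: [517.9, 205.4, 179.4]
tcp_rot: [180.0, 0.2, 11.9]
contact_force: [-0.5, -0.5, -1.0]
opening: 85.5
grasp_force: 0.0
```

```bash
cat >> h.py <<'E'
from scipy.spatial.transform import Rotation as Ro
def wrist(f):
    from station import observe,get_image
    import cv2
    s=observe();g=get_image("wrist");cv2.imwrite(f"pics/{f}.png",g["image"][:,:,::-1])
    pickle.dump((s,g),open(f"{f}.pkl","wb"));print(s["tcp_pos"],s["tcp_rot"],s["opening"])
def wray(f,px,z):
    s,g=pickle.load(open(f"{f}.pkl","rb"));K=g["mtx"];M=np.array(g["tool_from_camera"])
    u=np.array([(px[0]-K[0][2])/K[0][0],(px[1]-K[1][2])/K[1][1]]);th=np.hypot(*u)
    v=np.r_[u/th*np.sin(th),np.cos(th)];R=Ro.from_euler('xyz',s["tcp_rot"],degrees=True).as_matrix()
    o=s["tcp_pos"]+R@M[:3,3];v=R@M[:3,:3]@v;return o+v*(z-o[2])/v[2]
E
python3 -c "
from h import *
wrist('w1')"
```

```text
[517.91362153 205.38083908 179.35002357] [179.96903247   0.20607071  11.85487373] 85.49316055189249
```

View pics/w1.png

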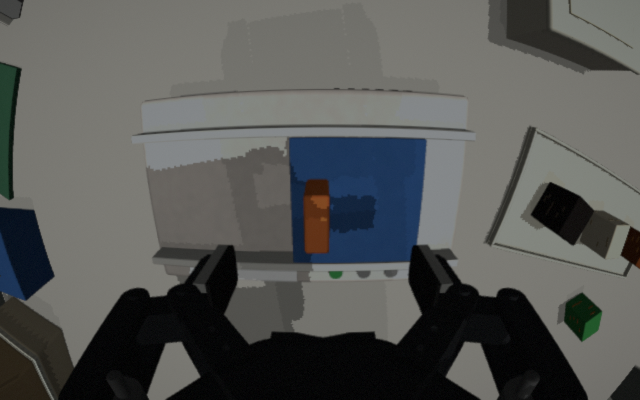

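```bash
python3 -c "
from h import *
for p in [(305,195),(328,195),(328,252),(305,252),(316.5,224)]: print(wray('w1',p,131))
for p in [(290,138),(426,138),(422,262),(292,262)]: print(wray('w1',p,91))
"
```

```text
[534.99089436 217.89621307 131.        ]
[537.82258198 204.40154459 131.        ]
[500.10479258 196.24060916 131.        ]
[497.02019776 210.74402578 131.        ]
[517.91203471 207.39070758 131.        ]
[561.08436149 236.02851974  91.        ]
[582.56239616 140.20474353  91.        ]
[484.00434663 111.65857088  91.        ]
[463.98861106 217.39694945  91.        ]
```

>>> arm_command:
  motion:
    - [[0,0,0,0,-0.04,0.8,0],[0,0,0,0,0,0.85,0],[0,0,0,0,0,0,0],[0,0,0,0,0,0,1],[0,0,0,0,0,0,1],[0,0,0,0,0,0,1],[0,0,0,0,0,0,1],[0,0,0,0,0,0,1],[0,0,0,0,0,0,1]]
  grip_force: 25

```text
clock: 4.9
tcp_pos: [518.6, 208.3, 115.9]
tcp_rot: [-180.0, -0.0, 11.9]
contact_force: [-1.7, -0.5, 6.4]
opening: 15.5
grasp_force: 30.5
```

>>> arm_command:
  motion:
    - [[0,0,0,0,-0.2,0,1],[0,0,0,0,-0.3,0,1],[0,0,0,0,-0.3,0,1],[0,0,0,0,-0.3,0,1],[0,0,0,0,-0.3,0,1],[0,0,0,0,-0.3,0,1],[0,0,0,0,-0.2,0,1],[0,0,0,0,0,0,1]]

```text
clock: 5.9
tcp_pos: [502.8, 283.3, 116.0]
tcp_rot: [-180.0, -0.0, 12.0]
contact_force: [-2.3, 1.3, 5.3]
opening: 15.5
grasp_force: 30.6
```

>>> arm_command:
  motion:
    - [[0,0,0,0,-0.1,0,1],[0,0,0,0,-0.1,0,1],[0,0,0,0,0,0,1]]

```text
clock: 6.28
tcp_pos: [501.2, 290.8, 115.9]
tcp_rot: [-180.0, -0.0, 11.9]
contact_force: [-2.1, 2.0, 5.8]
opening: 15.2
grasp_force: 30.6
```

>>> arm_command:
  motion:
    - [[0,0,0,0,-0.1,0,1],[0,0,0,0,-0.1,0,1],[0,0,0,0,0,0,1]]

```text
clock: 6.65
tcp_pos: [500.7, 293.0, 115.7]
tcp_rot: [179.4, 0.0, 11.8]
contact_force: [5.2, -51.9, 13.9]
opening: 15.7
grasp_force: 33.6
```

>>> arm_command:
  motion:
    - [[0,0,0,0,-0.1,0,1],[0,0,0,0,0,0,1]]

```text
clock: 6.9
tcp_pos: [500.7, 293.4, 115.6]
tcp_rot: [179.0, 0.1, 11.7]
contact_force: [8.0, -84.5, 18.8]
opening: 15.7
grasp_force: 43.0
```

>>> arm_command:
  motion:
    - [[0,0,0,0,0.1,0,1],[0,0,0,0,0.1,0,1],[0,0,0,0,0,0,1]]

```text
clock: 7.28
tcp_pos: [500.8, 292.5, 115.8]
tcp_rot: [179.8, -0.0, 11.9]
contact_force: [1.4, -17.2, 7.9]
opening: 15.5
grasp_force: 31.2
```

>>> arm_command:
  motion:
    - [[0,0,0,0,0.05,0,1],[0,0,0,0,0,0,0],[0,0,0,0,0,0,0],[0,0,0,0,0,0,0],[0,0,0,0,0,0,0],[0,0,0,0,0,0,0],[0,0,0,0,0,-0.8,0],[0,0,0,0,0,-0.8,0],[0,0,0,0,1,0,0],[0,0,0,0,1,0,0],[0,0,0,0,1,0,0],[0,0,0,0,0,0,0]]

```text
clock: 8.78
tcp_pos: [525.9, 173.0, 179.4]
tcp_rot: [180.0, -0.0, 11.8]
contact_force: [-0.1, -0.2, -0.0]
opening: 85.1
grasp_force: 0.0
```

```bash
python3 -c "
from h import *
wrist('w2')
import cv2
i=cv2.imread('pics/w2.png')[60:300,160:480];cv2.imwrite('pics/w2c.png',cv2.resize(i,None,fx=2.5,fy=2.5,interpolation=cv2.INTER_CUBIC))"
```

```text
[525.85745263 172.97418525 179.40929003] [ 1.79983764e+02 -1.33081030e-02  1.17692668e+01] 85.05543213929968
```

View pics/w2c.png

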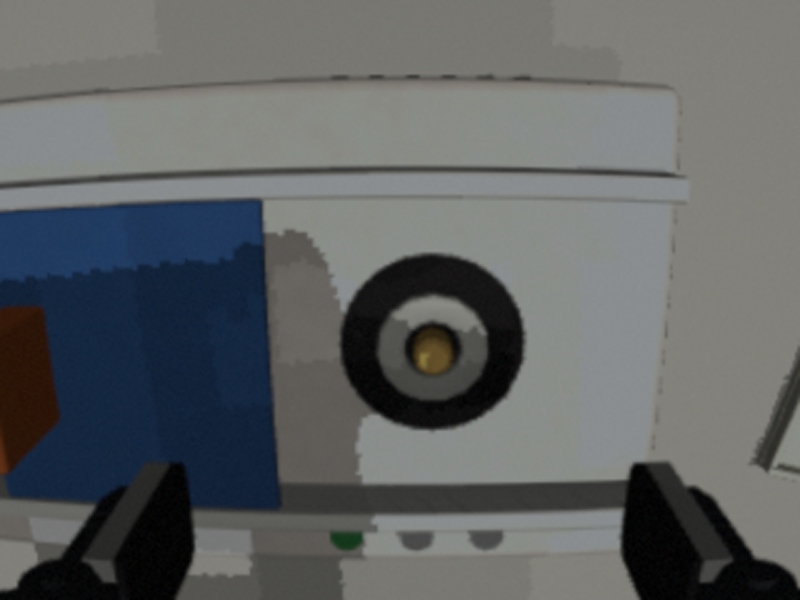

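```bash
python3 -c "
from h import *
w=lambda c,z:wray('w2',((c[0]+.5)/2.5-.5+160,(c[1]+.5)/2.5-.5+60),z)
print(w((432.5,347.5),76),w((376,347),76),w((489,347),76),w((432,294),76),w((432,401),76))
print('probe',w((433,353),84),'edge',w((270,345),91))
"
```

```text
[526.78163798 163.19586047  76.        ] [523.30797483 180.68718287  76.        ] [530.57975565 145.68815883  76.        ] [543.76633378 167.05589275  76.        ] [508.940804   159.44650521  76.        ]
probe [527.61707962 163.4753447   84.        ] edge [522.39379644 212.19063992  91.        ]
```

>>> arm_command:
  motion:
    - [[0,0,0.98,0,0,-0.8,0],[0,0,0.98,0,0,-0.8,0],[0,0,0.98,0,0,0,0],[0,0,0.98,0,0,0,0],[0,0,0.98,0,0,0,0],[0,0,0,0.13,1,0,0],[0,0,0,0.13,1,0,0],[0,0,0,0.13,1,0,0],[0,0,0,0.13,1,0,0],[0,0,0,0.13,1,0,0],[0,0,0,0.13,1,0,0]]

```text
clock: 10.2
tcp_pos: [524.4, -67.4, 243.4]
tcp_rot: [-180.0, -0.0, -7.6]
contact_force: [-1.2, -0.1, 0.5]
opening: 85.5
grasp_force: 0.0
```

>>> arm_command:
  motion:
    - [[0,0,0,0.13,1,0,0],[0,0,0,0.13,1,0,0],[0,0,0,0.13,1,0,0],[0,0,0,0.13,1,0,0],[0,0,0,0.13,1,0,0],[0,0,0,0.13,1,0,0],[0,0,0,0,0,0.8,0],[0,0,0,0,0,0.8,0],[0,0,0,0,0,0.8,0],[0,0,0,0,0,0,0]]

```text
clock: 11.45
tcp_pos: [522.8, -307.8, 145.0]
tcp_rot: [-179.9, 0.2, -7.6]
contact_force: [-0.4, -1.1, 0.7]
opening: 85.3
grasp_force: 0.0
```

```bash
python3 -c "
from h import *
wrist('w3')
import cv2
i=cv2.imread('pics/w3.png')[60:300,160:480];cv2.imwrite('pics/w3c.png',cv2.resize(i,None,fx=2.5,fy=2.5,interpolation=cv2.INTER_CUBIC))"
```

```text
[ 522.80849857 -307.81106031  144.97472558] [-179.89036834    0.20813563   -7.63223645] 85.33229883494114
```

View pics/w3c.png

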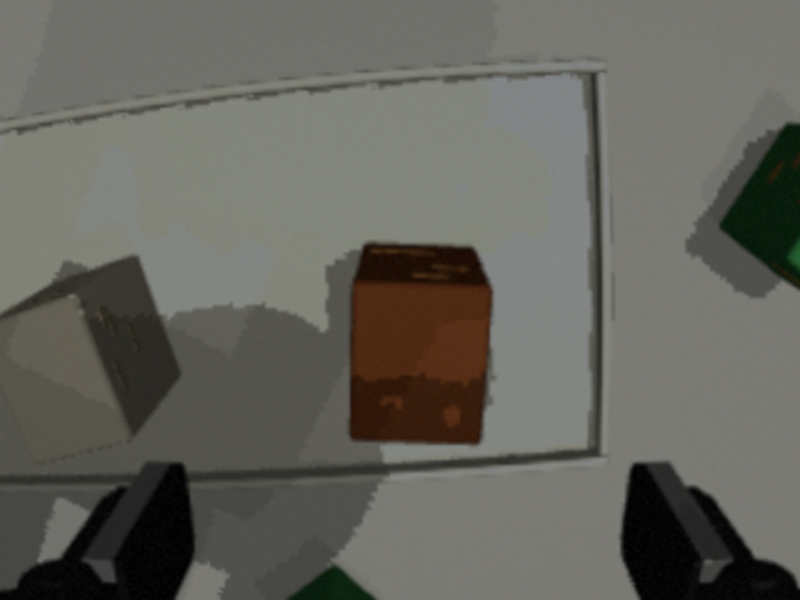

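The close crop shows the amber-brown block with light-brown flecks. Its top face corners are at crop pixels (352,281), (491,288), (482,443) and (350,439).

```bash
python3 -c "
from h import *
w=lambda c,z:wray('w3',((c[0]+.5)/2.5-.5+160,(c[1]+.5)/2.5-.5+60),z)
b=[w(c,64) for c in[(352,281),(491,288),(482,443),(350,439)]]
print(np.mean(b,0))
for i in range(4):
  v=b[(i+1)%4]-b[i];print(b[i],np.degrees(np.arctan2(v[1],v[0])),np.hypot(*v[:2]))
"
```

```text
[ 523.25434489 -312.62840978   64.        ]
[ 550.5172514  -297.40856256   64.        ] -100.53371933721071 38.83602748257021
[ 543.41747594 -335.59010547   64.        ] 171.13405247796945 47.7314251409878
[ 496.25636306 -328.23358611   64.        ] 80.42623647594438 39.50237843151033
[ 502.82628917 -289.28138498   64.        ] -9.67106282678331 48.37849618867071
```

>>> arm_command:
  motion:
    - [[0,0,0.45,0.03,0.11,0.6,0],[0,0,0,0,0,0.7,0],[0,0,0,0,0,0.7,0],[0,0,0,0,0,0.65,0],[0,0,0,0,0,0,0],[0,0,0,0,0,0,1],[0,0,0,0,0,0,1],[0,0,0,0,0,0,1],[0,0,0,0,0,0,1],[0,0,0,0,0,0,1],[0,0,0,0,0,0,1]]
  grip_force: 60

```text
clock: 12.88
tcp_pos: [524.4, -314.0, 42.8]
tcp_rot: [180.0, -0.1, -9.5]
contact_force: [-0.3, 1.1, 7.7]
opening: 39.1
grasp_force: 61.6
```

>>> arm_command:
  motion:
    - [[0,0,0,0,0,-0.4,1],[0,0,0,0,0,-0.6,1],[0,0,0,0,0,-0.8,1],[0,0,0,0,0,-0.8,1],[0,0,0,0,0,-0.8,1],[0,0,0,0,0,-0.8,1],[0,0,0,0,0,0,1],[0,0,0,0,0,0,1]]

```text
clock: 13.88
tcp_pos: [523.5, -313.5, 209.1]
tcp_rot: [-180.0, 0.0, -9.5]
contact_force: [0.9, 0.8, -2.1]
opening: 39.4
grasp_force: 60.5
```

>>> arm_command:
  motion:
    - [[0,0,0,-0.08,-0.5,0,1],[0,0,0,-0.16,-0.98,0,1],[0,0,0,-0.16,-0.98,0,1],[0,0,0,-0.16,-0.98,0,1],[0,0,0,-0.16,-0.98,0,1],[0,0,0,-0.16,-0.98,0,1],[0,0,0,-0.16,-0.98,0,1],[0,0,0,-0.16,-0.98,0,1],[0,0,0,-0.16,-0.98,0,1],[0,0,0,-0.16,-0.98,0,1],[0,0,0,-0.16,-0.98,0,1],[0,0,0,-0.16,-0.98,0,1]]

```text
clock: 15.38
tcp_pos: [524.3, 145.5, 208.5]
tcp_rot: [180.0, 0.1, -9.5]
contact_force: [-0.2, 0.2, -1.1]
opening: 39.3
grasp_force: 60.6
```

>>> arm_command:
  motion:
    - [[0,0,0,-0.08,-0.5,0,1],[0,0,0,0,0,0,1],[0,0,0,0,0,0,1]]

```text
clock: 15.75
tcp_pos: [525.4, 163.2, 209.0]
tcp_rot: [180.0, 0.0, -9.5]
contact_force: [0.3, 0.0, -0.7]
opening: 39.4
grasp_force: 60.7
```

```bash
python3 -c "
from h import *
wrist('w4')
import cv2
i=cv2.imread('pics/w4.png')[100:340,160:480];cv2.imwrite('pics/w4c.png',cv2.resize(i,None,fx=2.5,fy=2.5,interpolation=cv2.INTER_CUBIC))"
```

```text
[525.4247165  163.16914212 209.01263719] [ 1.79971682e+02  2.35249580e-02 -9.49408422e+00] 39.44382881089486
```

View pics/w4c.png

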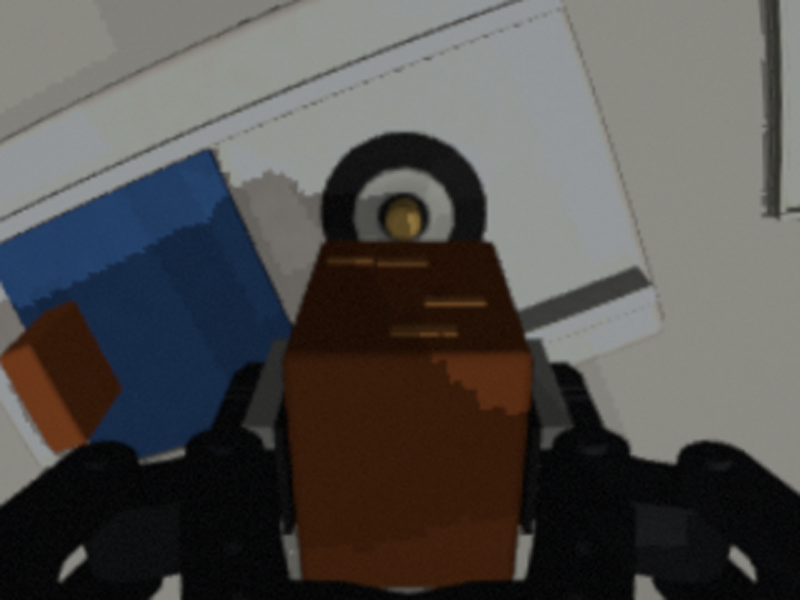

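```bash
python3 -c "
from h import *
w=lambda c,z:wray('w4',((c[0]+.5)/2.5-.5+160,(c[1]+.5)/2.5-.5+100),z)
ax=np.array([.9863,-.165,0])
for e,z in (((327,242),(490,242)),170.2),(((286,353),(528,353)),230.2):
  a,b=[w(c,z) for c in e];print(a,b,'len',np.hypot(*(a-b)[:2]),'centre',(a+b)/2-25*ax)
print('ring',w((354,215),76),w((454,215),76),w((404,168),76),'probe',w((404,217),84))
"
```

```text
[550.06018115 176.02851241 170.2       ] [543.92419759 139.38094463 170.2       ] len 37.1576979730944 centre [522.33468937 161.82972852 170.2       ]
[551.42948632 176.32923788 230.2       ] [545.23224366 139.30797238 230.2       ] len 37.53638122746985 centre [523.67336499 161.94360513 230.2       ]
ring [529.91632677 179.83530496  76.        ] [524.10688738 145.14737955  76.        ] [543.66363757 159.68063575  76.        ] probe [528.55029922 162.19551171  84.        ]
```

>>> arm_command:
  motion:
    - [[0,0,0,0.1,-0.04,0.4,1],[0,0,0,0,0,0.6,1],[0,0,0,0,0,0.6,1],[0,0,0,0,0,0.4,1],[0,0,0,0,0,0,1],[0,0,0,0,0,0,1]]

```text
clock: 16.55
tcp_pos: [530.2, 164.7, 130.1]
tcp_rot: [-180.0, -0.0, -9.5]
contact_force: [0.1, -1.3, -1.0]
opening: 39.5
grasp_force: 60.6
```

>>> arm_command:
  motion:
    - [[0,0,0,0,0,0.1,1],[0,0,0,0,0,0,1],[0,0,0,0,0,0,1]]

```text
clock: 16.92
tcp_pos: [529.9, 164.7, 125.5]
tcp_rot: [-180.0, -0.0, -9.5]
contact_force: [-0.2, -0.3, -0.4]
opening: 39.1
grasp_force: 60.6
```

>>> arm_command:
  motion:
    - [[0,0,0,0,0,0.1,1],[0,0,0,0,0,0,1],[0,0,0,0,0,0,1]]

```text
clock: 17.3
tcp_pos: [530.0, 164.8, 121.7]
tcp_rot: [-180.0, -0.0, -9.5]
contact_force: [1.5, 0.2, 3.5]
opening: 39.0
grasp_force: 60.9
```

>>> arm_command:
  motion:
    - [[0,0,0,0,0,0.1,1],[0,0,0,0,0,0,1],[0,0,0,0,0,0,1]]

```text
clock: 17.68
tcp_pos: [530.0, 164.8, 117.6]
tcp_rot: [-180.0, -0.0, -9.5]
contact_force: [1.4, 0.4, 5.4]
opening: 39.5
grasp_force: 61.3
```

>>> arm_command:
  motion:
    - [[0,0,0,0,0,0.05,1],[0,0,0,0,0,0,1],[0,0,0,0,0,0,1]]

```text
clock: 18.05
tcp_pos: [530.1, 164.8, 115.8]
tcp_rot: [-180.0, -0.0, -9.5]
contact_force: [0.2, 1.0, 7.3]
opening: 39.3
grasp_force: 61.4
```

>>> arm_command:
  motion:
    - [[0,0,0,0,0,0.025,1],[0,0,0,0,0,0,1],[0,0,0,0,0,0,1]]

```text
clock: 18.42
tcp_pos: [530.1, 164.8, 114.9]
tcp_rot: [-180.0, -0.0, -9.5]
contact_force: [0.4, -0.7, 8.3]
opening: 39.4
grasp_force: 61.8
```

>>> arm_command:
  motion:
    - [[0,0,0,0,0,0.025,1],[0,0,0,0,0,0,1],[0,0,0,0,0,0,1]]

```text
clock: 18.8
tcp_pos: [530.1, 164.8, 114.8]
tcp_rot: [-180.0, -0.1, -9.5]
contact_force: [-4.5, -0.7, 18.2]
opening: 39.5
grasp_force: 63.0
```

>>> arm_command:
  motion:
    - [[0,0,0,0,0,0.02,1],[0,0,0,0,0,0,1],[0,0,0,0,0,0,1]]

```text
clock: 19.18
tcp_pos: [530.2, 164.8, 114.8]
tcp_rot: [-180.0, -0.1, -9.5]
contact_force: [-8.5, -2.2, 26.0]
opening: 39.1
grasp_force: 64.0
```

>>> arm_command:
  motion:
    - [[0,0,0,0,0,-0.005,1],[0,0,0,0,0,0,1],[0,0,0,0,0,0,1],[0,0,0,0,0,0,1],[0,0,0,0,0,0,1],[0,0,0,0,0,0,1]]

```text
clock: 19.92
tcp_pos: [530.2, 164.8, 114.8]
tcp_rot: [-180.0, -0.1, -9.5]
contact_force: [-7.5, -1.9, 22.9]
opening: 39.1
grasp_force: 63.7
```

```bash
python3 -c "
from h import *
wrist('w5')
import cv2
i=cv2.imread('pics/w5.png')[60:300,120:480];cv2.imwrite('pics/w5c.png',cv2.resize(i,None,fx=2.2,fy=2.2,interpolation=cv2.INTER_CUBIC))"
```

```text
[530.21540448 164.79643153 114.80002244] [-1.79963362e+02 -8.91280629e-02 -9.48002361e+00] 39.06002915299067
```

View pics/w5c.png

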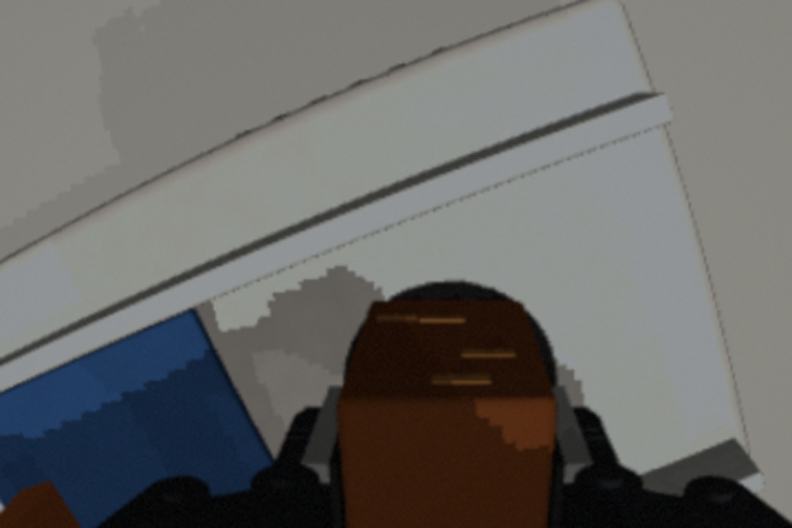

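The block sits centred over the black port: its bottom edge spans crop columns 372–522 and the disc centre is near 450. The shutter is clear on the left, so I'm handing the job in.

```bash
python3 -c "
from station import close_job
print(close_job())"
```

```text
the job is handed in; nothing more can be done
None
```

I handed the job in at about 20 s: the shutter is open to its end stop, and the amber-brown block is gripped, centred and pressed on the foot ring with about 23 N in total. No verdict came back, and sliding the shutter into its stop briefly put about 85 N on the wrist (limit 120 N).

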